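# Set the grinder's tool rest to the gauge mark with the knurled wheel

## Robot

A 7-joint arm with a two-finger parallel gripper is mounted at the origin on the work surface. World frame = base frame: x ahead of the robot, y to its left, z up, the work surface at z = 0. Lengths are in m, angles in rad, forces in N, time in s.
With the tool pointing down it reaches from about 0.4 to 0.9 m from the base axis. Payload 5.6 kg.
Tool frame: the origin (TCP) lies at the very end of the fingers, on their centre line; the grasp point (between the pads) lies 19 mm behind it (pinch_z is the distance from the TCP to the grasp point, in m); y points along the fingers, x is the direction in which the jaws open and shut, and the axes are right-handed (so a half turn about y gives the same grasp; the last joint's range is limited). The gripper opens to 92 mm and grips with 3 to 60 N. Pads are 20 mm wide; open, the fingers measure 128 mm over their backs; the gripper's body (75 mm by 189 mm) begins 69 mm behind the grasp point.
Start: joints at [-1.148, 0.468, -0.012, 1.603, 0.006, 1.071, -0.056], TCP at [0.292, 0.581, 0.194] pointing down, gripper open.
Joint ranges: [-2.53, 2.53], [-0.31, 2.02], [-1.57, 1.55], [0.28, 2.44], [-1.29, 4.43], [0.15, 1.84], [-2.92, 2.92]. Speed limits (rad/s): [2.57, 2.57, 3.14, 3.14, 3.14, 3.14, 3.14].

## Interface

Orientations are given as a 3x3 rotation matrix whose columns are the frame's x, y, z axes.
In Python, from station import get_obs, grab_frame, calibration, job_done, pinch_z gives the robot as it stands.
- The arm moves only by the tool jog_arm, never from a script. Its argument "increments" is text: rows parted by semicolons, each of 6 numbers parted by spaces: the shift along the tool's x, y, z each as a share of 0.025 m, from -1 to 1, then the turn, a rotation vector about the tool's x, y, z each as a share of 0.1 rad, from -1 to 1. In form: tx ty tz rx ry rz; .... A call has 1 to 5 rows; each row shifts and turns the commanded pose from where the row before left it, along the tool's axes as they then stand; what a row does not reach is not made up. A row lasts 1/10 s, in which the tool goes at most 50 mm and 8.59 degrees, less where a joint would pass 70% of its speed; a pose out of reach is approached as far as the arm can. A call with a number of a shift or a turn outside -1 to 1 is refused whole. A call with a gripper value outside its range is refused whole. "claw" is the opening, from 0 (shut) to 1 (fully open), set as the call begins (left out, the last holds). The fingers move at their own pace and stop on an object; "force" is the grip in N (left out, the last holds). Time passes only in rows, so rows that do not move let the fingers close. It gives the time, the measured TCP pose, the force and the opening at its end, in the units of the state.
- get_obs(): the state, without advancing time (a new reading comes with each control period).
- grab_frame(name): name is "scene" or "side" or "wrist"; returns (picture, depth): 480x640x3 uint8, red, green, blue; 480x640 float32, m along the optical axis (not along the pixel's ray), 0 where there is no reading.
- calibration(name): a dict with "fx", "fy", "cx", "cy" (pixels), "R" (3x3) and "t" (3): a world point X has camera coordinates R X + t; the wrist camera has in their place "tool_from_camera" (4x4, takes a point from camera to tool coordinates, whose origin is the TCP and whose axes are the tool frame's). Camera axes: x right, y down, z forward; pixel columns grow to the right and rows downward; lengths in m; the calibration is good to about 2 mm. A picture is of the moment at which its call begins: read the wrist's pose just before it. calibration takes no time and is no camera call.
- job_done(): hands the job in, once; it reports no verdict.
The state is a dict: "time_s": time; "joint_pos": joint angles; "qd": joint speeds; "tau": joint torques, N m; "tcp_pos": TCP position; "orientation": TCP orientation; "contact_force": force on the tool from outside, world axes, zero at the start; "moment": the same for the moment, N m; "grip_width": finger opening in m.
Only numpy, scipy, OpenCV 4.12 (cv2) and the standard library are available. Lean on these libraries where they do the work, as an engineer would, in place of code of your own. Each camera call takes 0.05 s, during which the arm holds its last target.

## Task

The tool rest stands too far back from the white stone of the bench grinder. With a fingertip laid lightly on top of the knurled wheel, roll it, without gripping it, in as many strokes as it takes, until the rest has closed up to the red gauge mark (a 2 mm gap), never letting it touch the stone. Move the rest only by its wheel, leave the tools and pots on the bench where they are, and finish with the hand clear.

Things in the scene. Friction and masses are not known exactly. Their poses are not given: they have to be found in the camera images.
- grinder: green bench grinder and grey screw-fed grinding rest, fixed to one plywood board (18 mm thick; x -95 to 345, y -60 to 325 mm in this frame). Origin: on the bench top under the centre of the knurled wheel. y: feed direction, from knurled wheel to white stone; x: along the spindle, from white stone to motor. Guards and motor lie at y above 115 and below z = 235 mm
- thumb_wheel: dark knurled wheel, 50 mm dia., 18 mm wide, a white rib every 1/8 turn; origin at its centre, 88 mm above the bench. Axle level, along the grinder's y. It runs between two grey cheeks, 11.5 mm thick, with round tops of 21 mm radius about the same axle, so its rim stands 4 mm proud over the upper half. It is rolled by friction: about 0.03 N m, 1.2 N at the rim, so a press of about 5 N does; over 60 N is too much. It stays where it is left
- rest_feed (a joint): feed of the rest towards the stone, m. Gap from table edge to stone = 0.014 minus this value; at 0.012 the gap is 2 mm and the pointer covers the red mark; at 0.014 the table touches the stone. Rolling the wheel's top towards the grinder's -x feeds in (increases it), the other way backs off: 8 mm a turn, 1 mm from one white rib to the next, 1.27 mm per 25 mm of rim
- rest_edge (a point): middle of the top front edge, facing the stone, of the rest's bright steel table: 85 mm along x, 66 mm along y, 8 mm thick, top 143 mm above the bench. A dark carriage between knurled wheel and stone carries it along the grinder's y; the screw locks it: do not push it. At rest_feed 0 this point is at (0, 136, 143) mm in the grinder's frame
- stone_front (a point): foremost point of the white stone (150 mm dia., 20 mm wide), at the height of the table top; at (0, 150, 143) mm in the grinder's frame
- gauge_mark (a point): red gauge mark: a line 2 mm wide along the grinder's x, on the white scale plate on the +x side of the rest (37 x 44 mm, top 92 mm above the bench, other lines black, 4 mm apart). The orange pointer, a bar 1.8 mm wide fixed to the carriage 2 mm above the scale, covers this line when the rest is set
- chisel: loose wood chisel lying flat, 257 mm long, 26 mm thick yellow handle; bystander
- spanner: loose steel spanner lying flat, 200 mm long; bystander
- screwdriver: loose screwdriver lying, 190 mm long, red handle; bystander
- try_square: loose try square lying flat, wooden stock 100 x 12 x 22 mm and 150 mm steel blade; bystander
- dip_cup: loose empty steel cup standing, 76 mm dia., 85 mm tall; bystander
- screw_jar: loose glass jar with a blue lid standing, 64 mm dia., 85 mm tall; bystander
- oil_can: loose can with a yellow label standing, 60 mm dia., 120 mm tall; bystander

How it is judged:
On the way:
1. a fingertip bears on the knurled wheel and rolls it, feeding the rest towards the stone (contact force between the fingers and thumb_wheel above 0.5 N and velocity of joint rest_feed above 0.0002 m/s), for 0.1 s.
At the end, for the whole second after the job is handed in: the rest stands within 1.25 mm of the gauge mark (gap to the stone 0.75 to 3.25 mm) and is at rest, and every loose thing is within 30 mm of where it began (value of joint rest_feed between 0.01075 and 0.01325 m and velocity of joint rest_feed between -0.001 and 0.001 m/s and distance of each of chisel, spanner, screwdriver, try_square, dip_cup, screw_jar, oil_can from where it was at the start of the episode below 0.03 m); the robot touches nothing.
It fails at once if the rest is run into the stone (gap under 0.3 mm) (value of joint rest_feed above 0.0137 m).
It fails at once if the robot pushes on the rest or its carriage instead of the wheel (contact force between any of the fingers, the arm and rest_feed above 4 N).
It fails at once if the wheel is squeezed or leaned on with more than 60 N (contact force between the fingers and thumb_wheel above 60 N).
It fails at once if a loose thing on the bench is pushed more than 30 mm or lifted (distance of any of chisel, spanner, screwdriver, try_square, dip_cup, screw_jar, oil_can from where it was at the start of the episode above 0.03 m).
It also fails if it takes over 61 s, if anything falls off the work surface, if the arm or the gripper's body presses on something with over 40 N, if the wrist force passes 120 N, or if a joint passes its speed limit or range.

## Working session

There is one attempt and no reset: what is moved stays moved. The work goes in short steps, Python scripts to look and compute and a tool call to move; the robot and the scene stay as the last step left them, time stands still between calls to the robot, and variables do not carry over. Pictures are saved under pics/ and viewed, and the job is handed in when it is done.

Besides the shell and the picture viewer there is one more tool, called after ">>>" as name(argument=value, ...), one argument or row to a line, values as JSON. jog_arm: Moves the arm, as the interface text tells. Its arguments: {"type":"object","properties":{"increments":{"type":"string"},"claw":{"type":"number"},"force":{"type":"number"}},"required":["increments"]}

```bash
mkdir -p pics; python3 - <<'E'
from station import *
import cv2,numpy as np
o=get_obs();print({k:np.round(v,3).tolist() for k,v in o.items()},pinch_z)
for n in("scene","side"):
    p,d=grab_frame(n);cv2.imwrite(f"pics/{n}0.png",p[:,:,::-1]);np.savez(f"{n}0.npz",p=p,d=d)
    print(n,calibration(n))
print(calibration("wrist"))
E
```

```text
{'time_s': 0.0, 'joint_pos': [-1.148, 0.468, -0.012, 1.604, 0.006, 1.071, -0.056], 'qd': [0.001, 0.0, 0.0, -0.001, -0.001, -0.001, -0.0], 'tau': [0.002, -52.057, -0.012, -24.374, -0.057, 0.017, 0.0], 'tcp_pos': [0.292, 0.58, 0.193], 'orientation': [[0.449, -0.001, -0.893], [0.893, -0.002, 0.449], [-0.002, -1.0, -0.0]], 'contact_force': [-0.659, -0.66, -0.25], 'moment': [-0.01, -0.03, 0.0], 'grip_width': 0.092} 0.0187
scene {'fx': 600.7291062315905, 'fy': 600.7291062315905, 'cx': 322.2535584783464, 'cy': 247.8865103834502, 'R': array([[-0.28155693,  0.95943258,  0.01465643],
       [ 0.69347835,  0.21401881, -0.68795619],
       [-0.66318434, -0.18353492, -0.72560421]]), 't': array([ 0.20118703, -0.26136501,  1.59362362])}
side {'fx': 513.732698963935, 'fy': 513.732698963935, 'cx': 321.01999042676545, 'cy': 235.8009523208056, 'R': array([[ 0.99979982, -0.01941441,  0.00483787],
       [-0.00986094, -0.68851747, -0.72515271],
       [ 0.01740937,  0.72495984, -0.68857109]]), 't': array([-0.4925499 ,  0.03118555,  0.95229505])}
{'fx': 343.2823927317164, 'fy': 343.2823927317164, 'cx': 324.8817886393529, 'cy': 232.0339426627349, 'tool_from_camera': array([[ 9.99999457e-01, -9.27360895e-05,  1.03792434e-03,
        -2.55929410e-04],
       [-1.02717224e-03, -2.55480606e-01,  9.66813635e-01,
        -1.90924141e-01],
       [ 1.75511024e-04, -9.66814176e-01, -2.55480562e-01,
         7.17662200e-02],
       [ 0.00000000e+00,  0.00000000e+00,  0.00000000e+00,
         1.00000000e+00]])}
```

View pics/scene0.png

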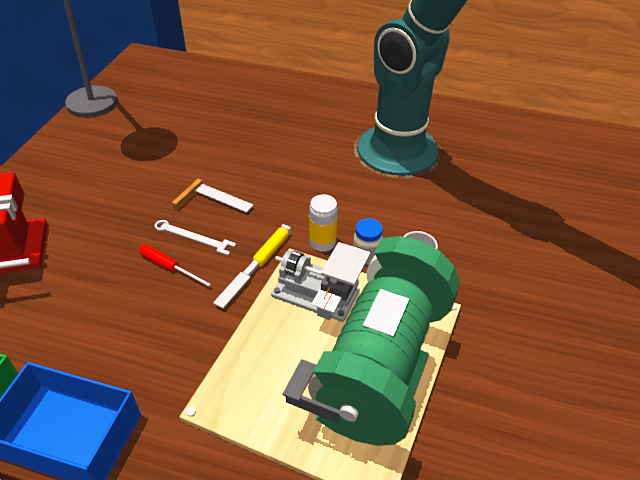

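View pics/side0.png

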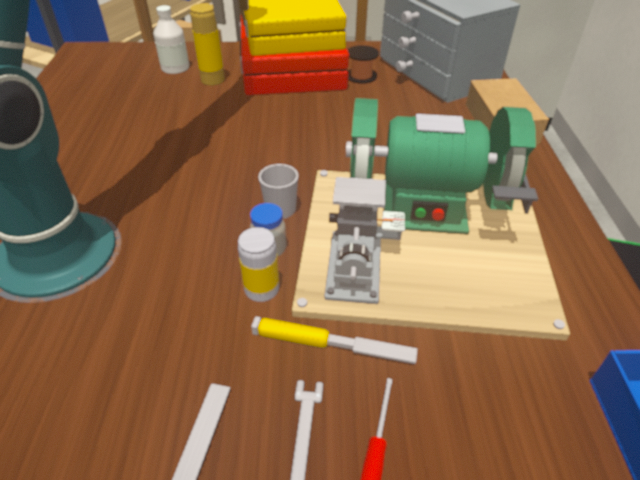

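```bash
cat > h.py <<'E'
from station import *
import cv2,numpy as np
np.set_printoptions(precision=4,suppress=True)
def ray(n,u,v,z):
    c=calibration(n);d=c["R"].T@np.array([(u-c["cx"])/c["fx"],(v-c["cy"])/c["fy"],1]);o=-c["R"].T@c["t"]
    return o+d*(z-o[2])/d[2]
def proj(n,X):
    c=calibration(n);q=c["R"]@np.asarray(X)+c["t"];return np.array([c["fx"]*q[0]/q[2]+c["cx"],c["fy"]*q[1]/q[2]+c["cy"]])
def cloud(n,d):
    c=calibration(n);v,u=np.mgrid[:480,:640]
    P=np.stack([(u-c["cx"])/c["fx"]*d,(v-c["cy"])/c["fy"]*d,d],-1)
    return (P-c["t"])@c["R"]
E
python3 - <<'E'
from h import *
for n,b in(("scene",(260,235,380,335)),("side",(290,160,430,320))):
    z=np.load(n+"0.npz");p=z["p"];u0,v0,u1,v1=b
    cv2.imwrite(f"pics/{n}_z.png",cv2.resize(p[v0:v1,u0:u1,::-1],None,fx=5 if n=="scene" else 3.75,fy=5 if n=="scene" else 3.75,interpolation=cv2.INTER_CUBIC))
    C=cloud(n,z["d"])
    m=(abs(C[...,2]-.018)<.006)&(z["d"]>0)
    hsv=cv2.cvtColor(p,cv2.COLOR_RGB2HSV)
    m&=(hsv[...,2]>150)&(hsv[...,0]>12)&(hsv[...,0]<35)
    q=C[m][:,:2].astype(np.float32);print(n,m.sum(),np.median(C[m][:,2]))
    r=cv2.minAreaRect(q);print(r,cv2.boxPoints(r))
for n in[("side",302,302),("side",559,324),("side",323,173),("scene",191,411),("scene",456,307)]:print(n,ray(*n,.019))
E
```

```text
scene 21677 0.018997211290462543
((0.6368213295936584, -0.1484357714653015), (0.764506995677948, 0.49970921874046326), 72.8775863647461) [[ 0.2855 -0.4402]
 [ 0.7631 -0.5873]
 [ 0.9881  0.1433]
 [ 0.5106  0.2904]]
side 24327 0.018875618485056946
((0.4572160840034485, 0.13232111930847168), (1.1268248558044434, 0.9598406553268433), 83.46500396728516) [[-0.0837 -0.3728]
 [ 0.8699 -0.4821]
 [ 0.9981  0.6375]
 [ 0.0445  0.7467]]
('side', 302, 302) [ 0.4585 -0.1396  0.019 ]
('side', 559, 324) [ 0.867  -0.1906  0.019 ]
('side', 323, 173) [0.501  0.2139 0.019 ]
('scene', 191, 411) [ 0.8638 -0.1939  0.019 ]
('scene', 456, 307) [0.5002 0.2172 0.019 ]
```

View pics/scene_z.png

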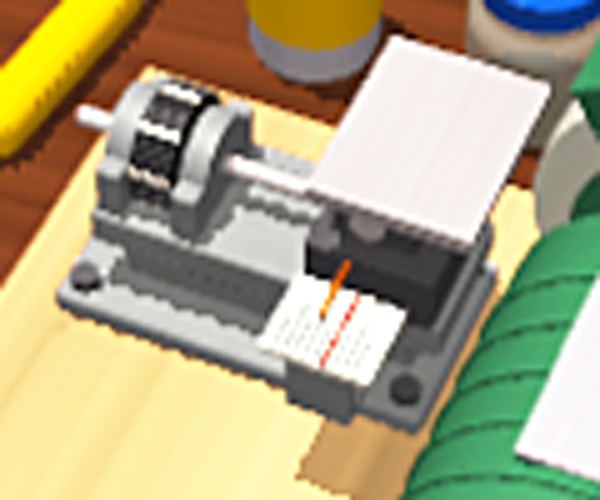

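View pics/side_z.png

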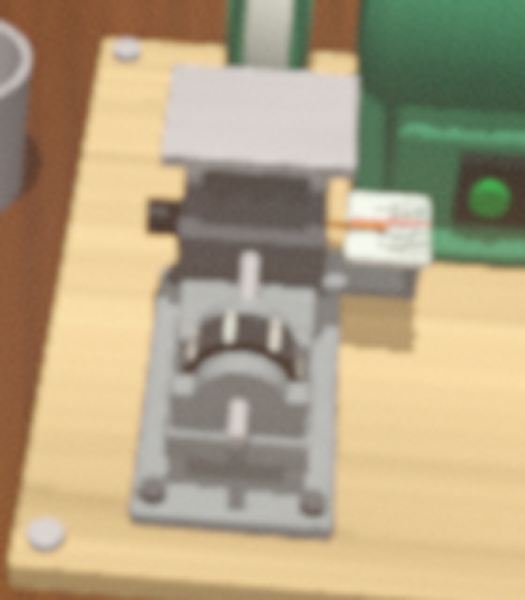

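```bash
python3 - <<'E'
from h import *
a=np.radians(-7.1);ex=np.array([np.cos(a),np.sin(a),0]);ey=np.array([-ex[1],ex[0],0]);O=np.array([.5446,-.1040,0])
g=lambda X:np.array([(X-O)@ex,(X-O)@ey,X[2]])*1000
for n in("scene","side"):
    z=np.load(n+"0.npz");p=z["p"];C=cloud(n,z["d"]);G=np.stack([(C-O)@ex,(C-O)@ey,C[...,2]],-1)*1000
    ok=z["d"]>0
    t=ok&(abs(G[...,2]-143)<5)&(abs(G[...,0])<60)&(G[...,1]>40)&(G[...,1]<150)&(p.min(2)>120)
    q=G[t][:,:2].astype(np.float32);print(n,"table",t.sum(),cv2.minAreaRect(q),np.median(G[t][:,2]),q.min(0),q.max(0))
    w=ok&(abs(G[...,0])<40)&(abs(G[...,1])<25)&(G[...,2]>100)&(G[...,2]<130)
    W=G[w];print("wheeltop",len(W),W.min(0),W.max(0)); top=W[W[:,2]>110];print(np.median(top,0) if len(top) else 0)
    hsv=cv2.cvtColor(p,cv2.COLOR_RGB2HSV)
    roi=ok&(abs(G[...,2]-92)<9)&(G[...,0]>20)&(G[...,0]<110)&(G[...,1]>50)&(G[...,1]<150)
    for nm,lo,hi in(("red",0,5),("red2",172,180),("or",7,16)):
        m=roi&(hsv[...,0]>=lo)&(hsv[...,0]<=hi)&(hsv[...,1]>120)&(hsv[...,2]>130)
        v,u=np.nonzero(m)
        for zz in(.092,.095):
            L=np.array([g(ray(n,i,j,zz)) for i,j in zip(u,v)])
            if len(L):print(nm,zz,len(L),"x",L[:,0].min(),L[:,0].max(),"y",np.median(L[:,1]),L[:,1].std(),np.polyfit(L[:,0],L[:,1],1)[0])
E
```

```text
scene table 1238 ((-0.5867233276367188, 108.80348205566406), (81.79460906982422, 87.03419494628906), 89.0925064086914) 143.88400620167215 [-44.6881  68.4268] [ 43.1732 149.5747]
wheeltop 350 [-21.5529 -24.9303 100.0472] [ 24.0105  19.1353 119.3923]
[  1.0161  -4.1603 112.2816]
red 0.092 7 x 48.71857311103915 77.26303685188303 y 92.18821501571266 0.2834364210586536 -0.002163024309649444
red 0.095 7 x 50.976884257704114 79.42421213257951 y 93.06598023718063 0.2824718962927838 -0.0021630243096483906
or 0.092 13 x 29.270793878988645 57.740309898366895 y 82.43460753993595 0.9571459387590813 0.06818959894925451
or 0.095 13 x 31.595285175122147 59.967920373149006 y 83.3455639650319 0.9538888027882063 0.06818959894925317
side table 1419 ((-0.625274658203125, 108.3819351196289), (85.20156860351562, 81.68313598632812), 0.5140210390090942) 143.78596494408652 [-42.9754  67.3411] [ 42.0577 149.2433]
wheeltop 519 [-24.1706 -24.9878 100.0183] [ 22.1047  19.6379 116.8162]
[ -0.3027  -5.2428 112.674 ]
or 0.092 6 x 34.582025792662854 56.91023663156879 y 90.7768595067797 0.9833764762618807 0.01936860500406374
or 0.095 6 x 34.42164812005457 56.63607884237323 y 87.36626508717794 0.9783653855423796 0.019368605004063958
```

```bash
python3 - <<'E'
from h import *
a=np.radians(-7.1);ex=np.array([np.cos(a),np.sin(a),0]);ey=np.array([-ex[1],ex[0],0]);O=np.array([.5446,-.1040,0])
for n in("scene","side"):
    z=np.load(n+"0.npz");p=z["p"];C=cloud(n,z["d"]);G=np.stack([(C-O)@ex,(C-O)@ey,C[...,2]],-1)*1000
    w=(z["d"]>0)&(abs(G[...,0])<40)&(abs(G[...,1])<35)&(G[...,2]>80)&(G[...,2]<130)
    dk=w&(p.max(2)<75);print(n,np.percentile(G[dk],[3,50,97],axis=0),dk.sum())
    print(np.percentile(G[w&(G[...,2]>111)],[3,50,97],axis=0))
    for y in range(-30,30,3):
        s=w&(abs(G[...,1]-y)<1.5)
        if s.sum():print(y,s.sum(),np.percentile(G[s][:,2],95).round(1),end=" | ")
    print()
E
```

```text
scene [[-15.9991 -13.6064  81.3913]
 [ 17.5394   1.0943 101.4385]
 [ 24.4986  17.9964 114.8608]] 168
[[-12.0059 -21.9453 111.1256]
 [  1.2405  -4.4728 113.1541]
 [ 13.2428  13.7572 116.923 ]]
-30 1 95.2 | -27 7 108.0 | -24 38 111.4 | -21 39 110.9 | -18 39 110.8 | -15 24 112.0 | -12 31 114.8 | -9 41 114.9 | -6 35 114.6 | -3 35 115.1 | 0 36 115.5 | 3 57 115.6 | 6 38 114.3 | 9 38 109.8 | 12 34 110.5 | 15 52 111.5 | 18 93 107.6 | 21 6 93.7 | 24 5 95.3 | 27 6 92.6 | Traceback (most recent call last):
  File "<stdin>", line 6, in <module>
    return _quantile_unchecked(
        a, q, axis, out, overwrite_input, method, keepdims, weights)
    return _ureduce(a,
                    func=_quantile_ureduce_func,
    ...<5 lines>...
                    overwrite_input=overwrite_input,
                    method=method)
    r = func(a, **kwargs)
    result = _quantile(arr,
                       quantiles=q,
    ...<2 lines>...
                       out=out,
                       weights=wgt)
    slices_having_nans = np.isnan(arr[-1, ...])
                                  ~~~^^^^^^^^^
IndexError: index -1 is out of bounds for axis 0 with size 0
```

>>> jog_arm(
  increments="0 -1 0 0 1 0;0 -1 0 0 1 0;0 -1 0 0 1 0;0 -1 0 0 1 0;0 -1 0 0 1 0",
  claw=0,
)

```text
time_s: 0.6
tcp_pos: [0.2918, 0.5804, 0.3193]
orientation: [[0.825, -0.0, -0.565], [0.565, -0.001, 0.825], [-0.001, -1.0, -0.001]]
contact_force: [-0.0, 0.1, -0.4]
grip_width: 0.0541
```

>>> jog_arm(
  increments="0 0 0 0 1 0;0 0 0 0 1 0;0 0 0 0 1 0;0 0 0 0 1 0;0 0 0 0 1 0",
)

```text
time_s: 1.1
tcp_pos: [0.2918, 0.5805, 0.3182]
orientation: [[0.995, -0.0, -0.101], [0.101, -0.001, 0.995], [-0.001, -1.0, -0.001]]
contact_force: [-0.2, -1.0, 0.2]
grip_width: 0.014
```

>>> jog_arm(
  increments="0 0 0 0 1 0;0 0 0 0 1 0;0 0 0 0 0.3 0;0 0 0 0 0 0",
)

```text
time_s: 1.5
tcp_pos: [0.2918, 0.5806, 0.3184]
orientation: [[0.992, -0.0, 0.123], [-0.123, -0.001, 0.992], [-0.0, -1.0, -0.001]]
contact_force: [-0.0, 0.0, -0.5]
grip_width: 0.0006
```

```bash
cat >> h.py <<'E'
a=np.radians(-7.1);ex=np.array([np.cos(a),np.sin(a),0]);ey=np.array([-ex[1],ex[0],0]);O=np.array([.5442,-.1075,0])
def st(tgt=(0,0,.113)):
    o=get_obs();R=np.array(o["orientation"]);p=np.array(o["tcp_pos"])
    T=O+ex*tgt[0]+ey*tgt[1]+np.array([0,0,tgt[2]])
    E=np.stack([ex,[0,0,-1],ey],1)
    rv=cv2.Rodrigues(R.T@E)[0].ravel()
    d=p-O;print("t",o["time_s"],"tcp",p,"grinder mm",np.array([d@ex,d@ey,d[2]])*1000,"shares to tgt",R.T@(T-p)/.025,"rot",rv/.1,"F",o["contact_force"],"M",o["moment"],"q",o["joint_pos"],o["grip_width"])
E
python3 -c "
from h import *
st()"
```

```text
t 1.5 tcp [0.2918 0.5806 0.3184] grinder mm [-335.5305  651.6241  318.3992] shares to tgt [ 13.4187   8.2336 -26.0607] rot [ 0.0073  0.0013 -0.0011] F [-0.007   0.0407 -0.5064] M [-0.0042  0.0828  0.0292] q [-1.3159  0.377   0.2203  1.4626 -0.0832  1.3119 -1.213 ] 0.0006148190097390734
```

>>> jog_arm(
  increments="0.5 0 -1 0 0 0;0.5 0 -1 0 0 0;0.5 0 -1 0 0 0;0.5 0 -1 0 0 0;0.5 0 -1 0 0 0",
)

```text
time_s: 2.0
tcp_pos: [0.3386, 0.4478, 0.3187]
orientation: [[0.992, -0.0, 0.123], [-0.123, -0.0, 0.992], [-0.0, -1.0, -0.0]]
contact_force: [0.3, -0.2, 0.0]
grip_width: -0.0001
```

>>> jog_arm(
  increments="0.5 0 -1 0 0 0;0.5 0 -1 0 0 0;0.5 0 -1 0 0 0;0.5 0 -1 0 0 0;0.5 0 -1 0 0 0",
)

```text
time_s: 2.5
tcp_pos: [0.385, 0.3159, 0.3189]
orientation: [[0.992, 0.0, 0.123], [-0.123, 0.0, 0.992], [0.0, -1.0, 0.0]]
contact_force: [-0.3, -0.1, -0.6]
grip_width: 0.0004
```

>>> jog_arm(
  increments="0.5 0 -1 0 0 0;0.5 0 -1 0 0 0;0.5 0 -1 0 0 0;0.5 0 -1 0 0 0;0.5 0 -1 0 0 0",
)

```text
time_s: 3.0
tcp_pos: [0.4315, 0.1841, 0.3189]
orientation: [[0.992, 0.0, 0.123], [-0.123, 0.0, 0.992], [0.0, -1.0, 0.0]]
contact_force: [0.5, 0.4, 0.4]
grip_width: 0.0005
```

>>> jog_arm(
  increments="0.5 0 -1 0 0 0;0.5 0 -1 0 0 0;0.5 0 -1 0 0 0;0.5 0 -1 0 0 0;0.5 0 -1 0 0 0",
)

```text
time_s: 3.5
tcp_pos: [0.4778, 0.0523, 0.3189]
orientation: [[0.992, 0.0, 0.123], [-0.123, 0.0, 0.992], [0.0, -1.0, 0.0]]
contact_force: [-0.2, 0.3, -0.2]
grip_width: 0.0001
```

>>> jog_arm(
  increments="0.5 0 -1 0 0 0;0.5 0 -1 0 0 0;0.5 0 -1 0 0 0;0.5 0 -1 0 0 0;0.5 0 -1 0 0 0",
)

```text
time_s: 4.0
tcp_pos: [0.5243, -0.0794, 0.3189]
orientation: [[0.992, 0.0, 0.123], [-0.123, 0.0, 0.992], [0.0, -1.0, 0.0]]
contact_force: [-0.5, 0.6, 0.2]
grip_width: 0.0005
```

>>> jog_arm(
  increments="0.8 0 -1 0 0 0;0 0 0 0 0 0",
)

```text
time_s: 4.2
tcp_pos: [0.5414, -0.1098, 0.3188]
orientation: [[0.992, 0.001, 0.129], [-0.129, -0.003, 0.992], [0.001, -1.0, -0.003]]
contact_force: [-0.4, -0.4, 0.2]
grip_width: 0.0003
```

```bash
python3 -c "
from h import *
st()
p,d=grab_frame('wrist');cv2.imwrite('pics/w1.png',p[:,:,::-1]);np.savez('w1.npz',p=p,d=d)"
```

```text
t 4.2 tcp [ 0.5414 -0.1098  0.3188] grinder mm [ -2.4778  -2.5778 318.8136] shares to tgt [0.0914 8.2323 0.1262] rot [ 0.0274 -0.0503  0.0087] F [-0.4292 -0.4062  0.2264] M [-0.0601  0.0319  0.0114] q [-0.501   0.2189  0.7651  1.728  -0.1561  1.2568  0.1714] 0.0003470723368008294
```

View pics/w1.png

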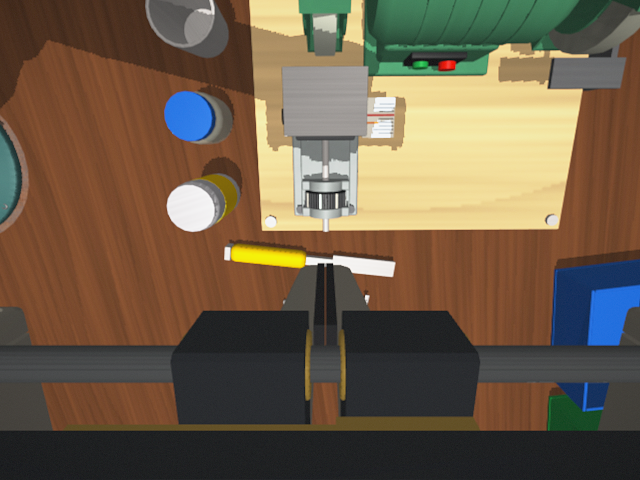

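```bash
cat >> h.py <<'E'
def wcloud(d,o):
    c=calibration("wrist");v,u=np.mgrid[:480,:640]
    P=np.stack([(u-c["cx"])/c["fx"]*d,(v-c["cy"])/c["fy"]*d,d],-1)
    T=c["tool_from_camera"];P=P@T[:3,:3].T+T[:3,3]
    C=P@np.array(o["orientation"]).T+np.array(o["tcp_pos"])
    return np.stack([(C-O)@ex,(C-O)@ey,C[...,2]],-1)*1000
E
python3 - <<'E'
from h import *
z=np.load("w1.npz");p=z["p"];G=wcloud(z["d"],get_obs())
w=(abs(G[...,0])<40)&(abs(G[...,1])<35)&(G[...,2]>80)&(G[...,2]<130)
print(w.sum(),[(y,np.percentile(G[w&(abs(G[...,1]-y)<.75)][:,2],90).round(1)) for y in np.arange(-21,22,1.5) if (w&(abs(G[...,1]-y)<.75)).sum()])
t=w&(G[...,2]>108);print(np.percentile(G[t],[2,50,98],axis=0))
T=(abs(G[...,2]-143)<5)&(abs(G[...,0])<60)&(G[...,1]>50)&(G[...,1]<150);print("table",np.percentile(G[T],[1,50,99],axis=0))
c=p[60:230,250:420,::-1];cv2.imwrite("pics/w1z.png",cv2.resize(c,None,fx=3.5,fy=3.5,interpolation=cv2.INTER_CUBIC))
E
```

```text
1802 [(np.float64(-19.5), np.float64(107.6)), (np.float64(-18.0), np.float64(108.2)), (np.float64(-16.5), np.float64(108.7)), (np.float64(-15.0), np.float64(108.9)), (np.float64(-13.5), np.float64(108.6)), (np.float64(-12.0), np.float64(108.6)), (np.float64(-10.5), np.float64(108.6)), (np.float64(-9.0), np.float64(108.2)), (np.float64(-7.5), np.float64(108.1)), (np.float64(-6.0), np.float64(112.9)), (np.float64(-4.5), np.float64(112.8)), (np.float64(-3.0), np.float64(112.6)), (np.float64(-1.5), np.float64(113.0)), (np.float64(0.0), np.float64(113.2)), (np.float64(1.5), np.float64(112.8)), (np.float64(3.0), np.float64(113.1)), (np.float64(4.5), np.float64(113.2)), (np.float64(6.0), np.float64(113.2)), (np.float64(7.5), np.float64(113.4)), (np.float64(9.0), np.float64(112.5)), (np.float64(10.5), np.float64(113.2)), (np.float64(12.0), np.float64(110.5)), (np.float64(13.5), np.float64(108.0)), (np.float64(15.0), np.float64(108.4)), (np.float64(16.5), np.float64(108.1)), (np.float64(18.0), np.float64(108.6)), (np.float64(19.5), np.float64(107.8)), (np.float64(21.0), np.float64(108.2))]
[[-17.4478 -16.0745 108.0612]
 [ -3.2171   3.4168 110.7724]
 [ 10.9603  23.2083 114.0679]]
table [[-44.8608  76.5828 141.1866]
 [ -3.0017 110.2953 143.0255]
 [ 38.2703 141.5468 144.9394]]
```

View pics/w1z.png

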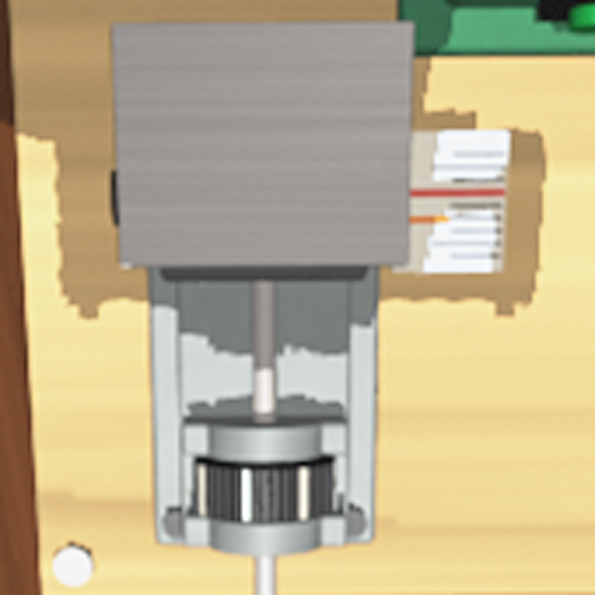

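>>> jog_arm(
  increments="0.27 1 0.07 0 -0.05 0;0.27 1 0.07 0 0 0;0 1 0 0 0 0;0 1 0 0 0 0;0 1 0 0 0 0",
)

```text
time_s: 4.75
tcp_pos: [0.5543, -0.102, 0.1928]
orientation: [[0.993, -0.0, 0.117], [-0.117, 0.001, 0.993], [-0.0, -1.0, 0.001]]
contact_force: [0.5, -0.7, 0.3]
grip_width: 0.0004
```

>>> jog_arm(
  increments="0 1 0 0 0 0;0 1 0 0 0 0;0 0.5 0 0 0 0;0 0 0 0 0 0",
)

```text
time_s: 5.15
tcp_pos: [0.5533, -0.1025, 0.1299]
orientation: [[0.993, -0.003, 0.118], [-0.118, 0.001, 0.993], [-0.003, -1.0, 0.0]]
contact_force: [0.5, 0.3, 0.3]
grip_width: 0.0003
```

```bash
python3 -c "
from h import *
st((.011,.001,.113))"
```

```text
t 5.15 tcp [ 0.5533 -0.1025  0.1299] grinder mm [  8.4511   6.0702 129.9156] shares to tgt [ 0.1031  0.6762 -0.2036] rot [-0.0029  0.0562 -0.034 ] F [0.5496 0.2785 0.3115] M [-0.081   0.06   -0.0199] q [-0.3981  0.4558  0.6711  1.9079 -0.3562  0.9024  0.3306] 0.00027193250939722314
```

>>> jog_arm(
  increments="0.1 0.2 -0.2 0 0.05 -0.03;0 0 0 0 0 0;0 0 0 0 0 0",
)

```text
time_s: 5.45
tcp_pos: [0.5571, -0.1094, 0.1272]
orientation: [[0.992, 0.005, 0.125], [-0.125, -0.0, 0.992], [0.005, -1.0, 0.0]]
contact_force: [0.9, 0.9, 0.2]
grip_width: 0.0007
```

```bash
python3 -c "
from h import *
st((.011,.001,.113))
p,d=grab_frame('wrist');cv2.imwrite('pics/w2.png',p[:,:,::-1]);np.savez('w2.npz',p=p,d=d)
p,d=grab_frame('side');cv2.imwrite('pics/s2.png',cv2.resize(p[140:340,280:460,::-1],None,fx=3,fy=3,interpolation=2))
"
```

```text
t 5.45 tcp [ 0.5571 -0.1094  0.1272] grinder mm [ 13.0047  -0.3264 127.1637] shares to tgt [-0.0828  0.5662  0.0528] rot [-0.0025 -0.0155  0.0451] F [0.9002 0.9429 0.2229] M [-0.0575 -0.004  -0.03  ] q [-0.3844  0.4638  0.6702  1.9046 -0.3658  0.8925  0.3413] 0.0006831542402242126
```

View pics/w2.png

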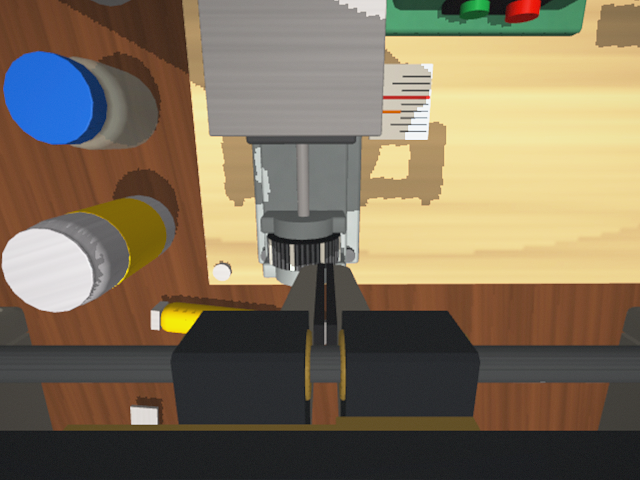

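View pics/s2.png

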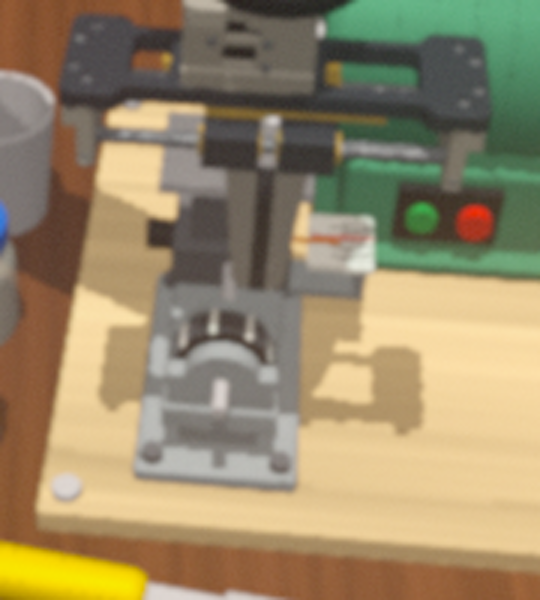

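```bash
python3 -c "
from h import *
def G(x,y,z):return O+ex*x/1e3+ey*y/1e3+np.array([0,0,z/1e3])
for n in ('side','scene'):
  for X in((13,-.3,127),(13,9.7,127),(13,-10.3,127),(0,0,113),(0,9,113),(0,-9,113)):print(n,X,(proj(n,G(*X))-[280,140])*3 if n=='side' else proj(n,G(*X)))
z=np.load('w2.npz');p=z['p'];T=calibration('wrist')
g=wcloud(z['d'],get_obs())
w=(abs(g[...,0])<40)&(abs(g[...,1])<35)&(g[...,2]>90)&(g[...,2]<130)
print([(y,np.percentile(g[w&(abs(g[...,1]-y)<.75)][:,2],90).round(1)) for y in np.arange(-21,22,1.5) if (w&(abs(g[...,1]-y)<.75)).sum()>3])
cv2.imwrite('pics/w2z.png',cv2.resize(p[200:350,240:410,::-1],None,fx=4,fy=4,interpolation=2))
"
```

```text
side (13, -0.3, 127) [253.1812 304.6998]
side (13, 9.7, 127) [254.0146 291.3984]
side (13, -10.3, 127) [252.3326 318.2448]
side (0, 0, 113) [226.6473 321.6151]
side (0, 9, 113) [227.6001 309.6571]
side (0, -9, 113) [225.679  333.7674]
scene (13, -0.3, 127) [291.6138 255.2704]
scene (13, 9.7, 127) [296.3372 256.8452]
scene (13, -10.3, 127) [286.912  253.7027]
scene (0, 0, 113) [294.7852 255.7288]
scene (0, 9, 113) [298.975  257.1245]
scene (0, -9, 113) [290.6124 254.3387]
[(np.float64(-21.0), np.float64(106.7)), (np.float64(-19.5), np.float64(106.8)), (np.float64(-18.0), np.float64(106.8)), (np.float64(-16.5), np.float64(106.9)), (np.float64(-15.0), np.float64(107.6)), (np.float64(-13.5), np.float64(107.6)), (np.float64(-12.0), np.float64(107.7)), (np.float64(-10.5), np.float64(107.3)), (np.float64(-9.0), np.float64(112.5)), (np.float64(-7.5), np.float64(112.9)), (np.float64(-6.0), np.float64(112.9)), (np.float64(-4.5), np.float64(113.0)), (np.float64(-3.0), np.float64(113.1)), (np.float64(-1.5), np.float64(113.2)), (np.float64(0.0), np.float64(113.2)), (np.float64(1.5), np.float64(113.3)), (np.float64(3.0), np.float64(113.0)), (np.float64(4.5), np.float64(113.0)), (np.float64(6.0), np.float64(113.3)), (np.float64(7.5), np.float64(113.1)), (np.float64(9.0), np.float64(112.6)), (np.float64(10.5), np.float64(111.2)), (np.float64(12.0), np.float64(108.3)), (np.float64(13.5), np.float64(108.6)), (np.float64(15.0), np.float64(108.5)), (np.float64(16.5), np.float64(108.3)), (np.float64(18.0), np.float64(108.2)), (np.float64(19.5), np.float64(108.4)), (np.float64(21.0), np.float64(108.4))]
```

View pics/w2z.png

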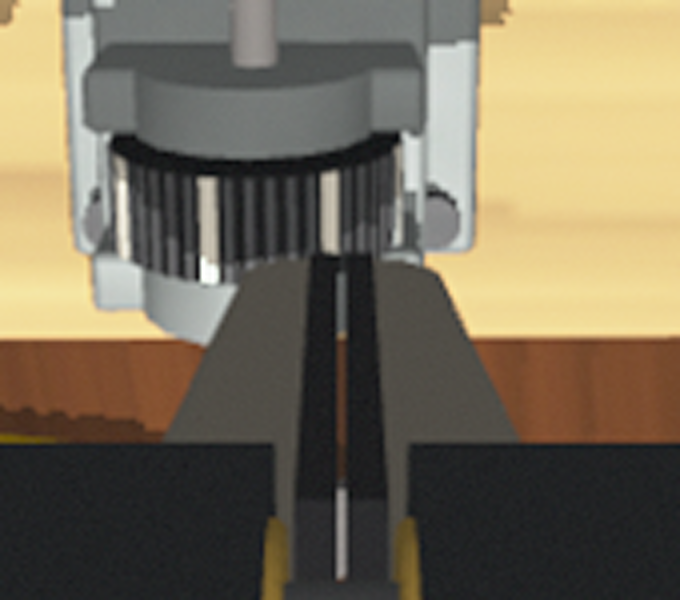

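>>> jog_arm(
  increments="-0.1 0.4 0.03 0 0 0.04;0 0.1 0 0 0 0;0 0 0 0 0 0",
)

```text
time_s: 5.85
tcp_pos: [0.5536, -0.1078, 0.113]
orientation: [[0.992, -0.002, 0.125], [-0.125, 0.0, 0.992], [-0.002, -1.0, -0.0]]
contact_force: [0.1, -0.5, 0.1]
grip_width: 0.0004
```

>>> jog_arm(
  increments="0 0.05 0 0 0 0;0 0 0 0 0 0",
)

```text
time_s: 6.05
tcp_pos: [0.5542, -0.1081, 0.1124]
orientation: [[0.992, -0.001, 0.125], [-0.125, 0.0, 0.992], [-0.001, -1.0, -0.0]]
contact_force: [-0.2, 0.5, -0.5]
grip_width: 0.0002
```

```bash
python3 -c "
from h import *
st((.011,.001,.113))"
```

```text
t 6.05 tcp [ 0.5542 -0.1081  0.1124] grinder mm [  9.9499   0.6277 112.4476] shares to tgt [ 0.042  -0.0221  0.0149] rot [ 0.0007 -0.0124 -0.0104] F [-0.2159  0.4983 -0.4673] M [-0.0315  0.0008  0.012 ] q [-0.3765  0.4826  0.6586  1.9172 -0.3807  0.8694  0.3523] 0.000230940413326655
```

>>> jog_arm(
  increments="0 0.03 0 0 0 0;0 0 0 0 0 0",
)

```text
time_s: 6.25
tcp_pos: [0.5542, -0.108, 0.1118]
orientation: [[0.992, -0.001, 0.125], [-0.125, 0.0, 0.992], [-0.001, -1.0, 0.0]]
contact_force: [-0.6, -0.2, -0.7]
grip_width: 0.0006
```

>>> jog_arm(
  increments="0 0.03 0 0 0 0;0 0 0 0 0 0",
)

```text
time_s: 6.45
tcp_pos: [0.5541, -0.108, 0.111]
orientation: [[0.992, -0.001, 0.125], [-0.125, 0.0, 0.992], [-0.001, -1.0, 0.0]]
contact_force: [-0.1, 0.3, 0.2]
grip_width: 0.0004
```

>>> jog_arm(
  increments="0 0.03 0 0 0 0;0 0 0 0 0 0",
)

```text
time_s: 6.65
tcp_pos: [0.5541, -0.108, 0.1102]
orientation: [[0.992, -0.001, 0.125], [-0.125, 0.0, 0.992], [-0.001, -1.0, 0.0]]
contact_force: [0.5, -0.5, 0.6]
grip_width: 0.0005
```

```bash
python3 -c "
from h import *
p,d=grab_frame('wrist');a=cv2.resize(p[210:310,240:410,::-1],None,fx=4,fy=4,interpolation=2)
p,d=grab_frame('scene');b=cv2.resize(p[225:305,255:340,::-1],None,fx=8,fy=8,interpolation=2)[:400]
cv2.imwrite('pics/w3.png',a);cv2.imwrite('pics/c3.png',b)
"
```

```text
(no output)
```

View pics/w3.png

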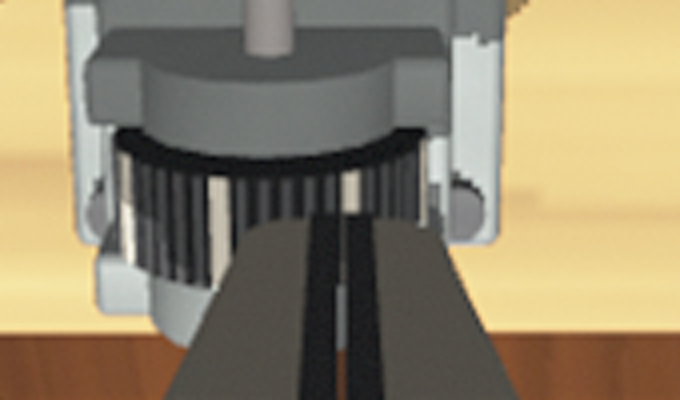

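View pics/c3.png

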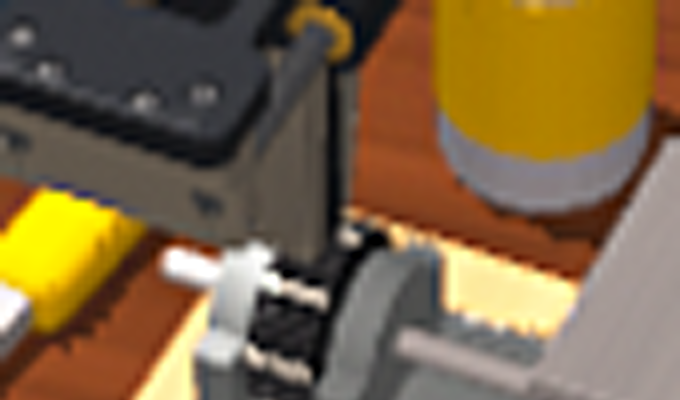

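>>> jog_arm(
  increments="0 -0.12 0 0 0 0;-0.4 0 0 0 0 0;0 0.06 0 0 0 0;0 0 0 0 0 0",
)

```text
time_s: 7.15
tcp_pos: [0.5438, -0.1066, 0.1117]
orientation: [[0.992, -0.001, 0.125], [-0.125, 0.001, 0.992], [-0.001, -1.0, 0.0]]
contact_force: [-0.9, -0.2, 0.4]
grip_width: 0.0004
```

>>> jog_arm(
  increments="0 0.03 0 0 0 0;0 0 0 0 0 0",
)

```text
time_s: 7.35
tcp_pos: [0.5443, -0.1068, 0.111]
orientation: [[0.992, -0.001, 0.125], [-0.125, 0.0, 0.992], [-0.001, -1.0, -0.0]]
contact_force: [-0.5, 0.5, 0.5]
grip_width: 0.0007
```

>>> jog_arm(
  increments="0 0.03 0 0 0 0;0 0 0 0 0 0",
)

```text
time_s: 7.55
tcp_pos: [0.5442, -0.1068, 0.1101]
orientation: [[0.992, -0.001, 0.125], [-0.125, 0.0, 0.992], [-0.001, -1.0, -0.0]]
contact_force: [-0.6, -1.0, -0.3]
grip_width: 0.0003
```

>>> jog_arm(
  increments="0 0.03 0 0 0 0;0 0 0 0 0 0",
)

```text
time_s: 7.75
tcp_pos: [0.5442, -0.1068, 0.1094]
orientation: [[0.992, -0.001, 0.125], [-0.125, 0.0, 0.992], [-0.001, -1.0, -0.0]]
contact_force: [-0.9, 0.4, 0.9]
grip_width: 0.0004
```

>>> jog_arm(
  increments="0 0.03 0 0 0 0;0 0 0 0 0 0",
)

```text
time_s: 7.95
tcp_pos: [0.5442, -0.1068, 0.1087]
orientation: [[0.992, -0.001, 0.125], [-0.125, 0.0, 0.992], [-0.001, -1.0, 0.0]]
contact_force: [-0.0, -0.1, 0.2]
grip_width: 0.001
```

```bash
python3 -c "
from h import *
st()
p,d=grab_frame('wrist');a=cv2.resize(p[200:300,240:410,::-1],None,fx=4,fy=4,interpolation=2)
p,d=grab_frame('side');b=cv2.resize(p[200:280,310:400,::-1],None,fx=7,fy=7,interpolation=2)
cv2.imwrite('pics/w4.png',a);cv2.imwrite('pics/s4.png',b)
"
```

```text
t 7.95 tcp [ 0.5442 -0.1068  0.1087] grinder mm [ -0.1201   0.7222 108.6873] shares to tgt [ 0.0046 -0.1725 -0.0289] rot [-0.0001 -0.0115 -0.0114] F [-0.0152 -0.1239  0.1586] M [-0.0047  0.1035  0.0301] q [-0.3816  0.472   0.6592  1.9438 -0.3789  0.852   0.3542] 0.0010309892178200085
```

View pics/w4.png

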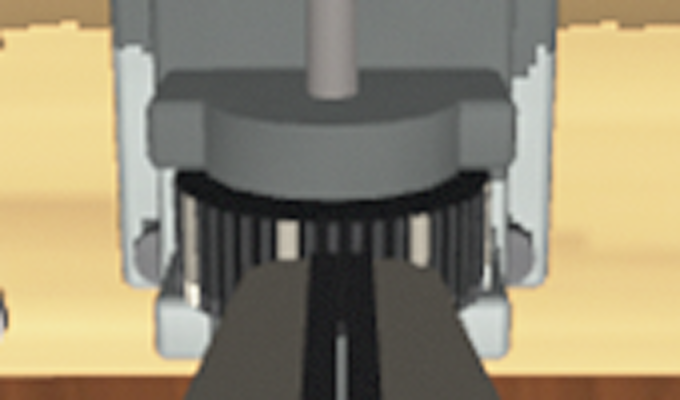

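View pics/s4.png

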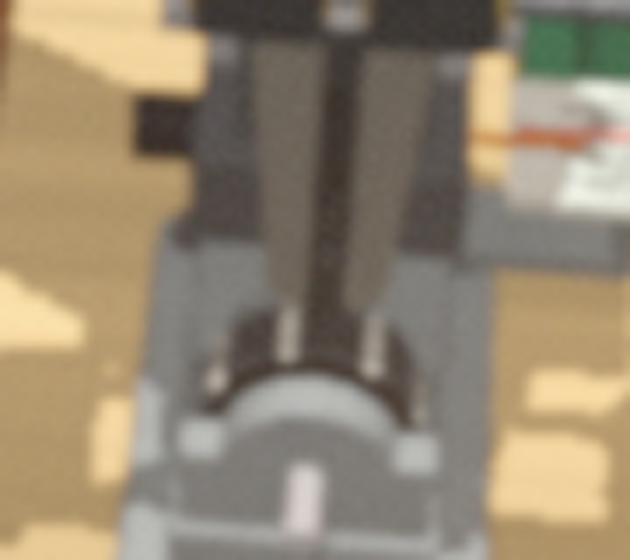

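```bash
python3 -c "
from h import *
for n in('side','scene'):
  p,d=grab_frame(n);np.savez(n+'5.npz',p=p,d=d)
  C=cloud(n,d);g=np.stack([(C-O)@ex,(C-O)@ey,C[...,2]],-1)*1000
  u,v=proj(n,get_obs()['tcp_pos']);u,v=int(u),int(v);print(n,u,v)
  for r in range(v-16,v+14,2):print(r,[tuple(g[r,c].round().astype(int).tolist()) for c in range(u-8,u+9,4)])
p=np.load('scene5.npz')['p'];cv2.imwrite('pics/c5.png',cv2.resize(p[215:290,255:340,::-1],None,fx=8,fy=8,interpolation=2))
"
```

```text
side 355 248
232 [(-17, 70, 78), (-8, -9, 153), (-2, -9, 153), (4, -7, 153), (10, -10, 156)]
234 [(-17, 71, 73), (-8, -8, 148), (-2, -9, 150), (4, -9, 150), (10, -10, 152)]
236 [(-16, 68, 71), (-8, -9, 145), (-2, -9, 145), (4, -8, 146), (10, -9, 147)]
238 [(-16, 62, 72), (-8, -9, 141), (-2, -10, 142), (4, -9, 142), (10, -10, 143)]
240 [(-16, 61, 69), (-8, -8, 135), (-2, -9, 137), (4, -9, 137), (11, -8, 138)]
242 [(-14, 18, 105), (-7, -8, 132), (-1, -9, 133), (5, -8, 133), (11, -10, 135)]
244 [(-14, 10, 109), (-8, 8, 111), (-1, 5, 115), (5, 8, 113), (11, 19, 103)]
246 [(-14, 2, 112), (-7, 0, 115), (-1, 3, 113), (5, 2, 114), (12, 5, 112)]
248 [(-13, -2, 112), (-7, -4, 114), (-1, -3, 115), (5, -1, 113), (12, 0, 113)]
250 [(-13, -7, 113), (-7, -7, 113), (0, -8, 115), (6, -8, 115), (12, -4, 112)]
252 [(-13, -7, 108), (-6, -8, 110), (0, -9, 111), (6, -8, 111), (12, -8, 112)]
254 [(-13, -8, 105), (-6, -10, 107), (0, -12, 110), (6, -7, 106), (12, -7, 107)]
256 [(-12, -13, 106), (-6, -16, 109), (0, -17, 110), (6, -14, 108), (13, -8, 103)]
258 [(-12, -17, 105), (-6, -20, 108), (0, -20, 110), (
[... 593 characters left out ...]
 -34, 4)]
253 [(-3, -18, 110), (-4, -10, 112), (13, 7, 137), (-9, 5, 114), (-23, 7, 101)]
255 [(2, -16, 110), (3, -7, 115), (712, 354, 974), (-2, 8, 117), (-23, 7, 95)]
257 [(4, -15, 107), (8, -5, 115), (5, 3, 115), (-2, 8, 110), (-6, 15, 109)]
259 [(8, -13, 105), (9, -4, 110), (7, 4, 113), (-1, 8, 106), (0, 18, 111)]
261 [(18, -8, 112), (12, -2, 109), (12, 6, 113), (8, 13, 112), (3, 19, 109)]
263 [(17, -9, 106), (16, -1, 108), (14, 7, 109), (6, 12, 104), (9, 22, 110)]
265 [(19, -8, 101), (18, 0, 105), (17, 8, 107), (12, 15, 105), (10, 22, 106)]
267 [(24, -6, 101), (23, 2, 105), (17, 8, 102), (15, 16, 103), (7, 21, 97)]
269 [(24, -6, 96), (24, 3, 101), (16, 7, 94), (16, 16, 98), (5, 20, 88)]
```

View pics/c5.png

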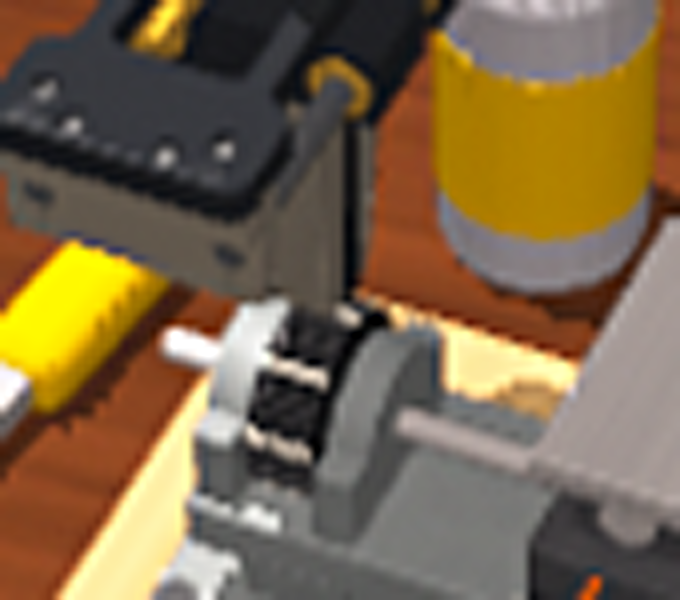

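>>> jog_arm(
  increments="0 0.2 0 0 0 0;0 0.2 0 0 0 0;0 0 0 0 0 0",
)

```text
time_s: 8.45
tcp_pos: [0.5435, -0.1066, 0.0979]
orientation: [[0.992, -0.003, 0.125], [-0.125, 0.0, 0.992], [-0.003, -1.0, -0.0]]
contact_force: [-0.5, -0.2, -0.7]
grip_width: 0.0001
```

```bash
python3 -c "
from h import *
st()
p,d=grab_frame('side');n='side'
C=cloud(n,d);g=np.stack([(C-O)@ex,(C-O)@ey,C[...,2]],-1)*1000
u=355
for r in range(236,262):print(r,[tuple(g[r,c].round().astype(int).tolist()) for c in range(u-8,u+9,4)])
cv2.imwrite('pics/s6.png',cv2.resize(p[190:280,310:400,::-1],None,fx=6,fy=6,interpolation=2))
"
```

```text
t 8.45 tcp [ 0.5435 -0.1066  0.0979] grinder mm [-0.8006  0.7757 97.8502] shares to tgt [ 0.0304 -0.6061 -0.0311] rot [ 0.0011 -0.0116 -0.0266] F [-0.4808 -0.1784 -0.7226] M [-0.0712  0.0415  0.0302] q [-0.3729  0.4877  0.6491  1.9507 -0.3922  0.8333  0.3647] 9.330344649439418e-05
236 [(-14, -9, 145), (-8, -9, 145), (-2, -10, 147), (4, -9, 146), (10, -10, 148)]
237 [(-14, -8, 141), (-8, -8, 142), (-2, -9, 143), (4, -9, 144), (3, -575, 681)]
238 [(-14, -8, 139), (-8, -8, 140), (-2, -8, 141), (4, -10, 143), (10, -9, 143)]
239 [(-16, 60, 71), (-8, -8, 138), (-2, -11, 141), (4, -9, 140), (10, -9, 140)]
240 [(-16, 61, 69), (-8, -9, 137), (-2, -10, 138), (4, -11, 140), (11, -10, 139)]
241 [(-15, 21, 104), (-8, -10, 135), (-1, -9, 135), (5, -9, 135), (11, -12, 139)]
242 [(-14, 19, 105), (-7, -9, 133), (-1, -11, 134), (5, -9, 133), (11, -10, 135)]
243 [(-14, 16, 105), (-7, -10, 131), (-1, -9, 131), (5, -9, 132), (11, -9, 132)]
244 [(-14, 9, 110), (-7, -9, 128), (-1, -11, 130), (5, -10, 130), (11, -10, 131)]
245 [(-14, 7, 110), (-7, -8, 125), (-1, -9, 126), (5, -8, 126), (11, -8, 127)]
246 [(
[... 598 characters left out ...]
8), (6, -8, 109), (12, -10, 111)]
254 [(-13, -9, 105), (-6, -13, 110), (0, -11, 109), (6, -7, 106), (12, -9, 108)]
255 [(-12, -11, 105), (-6, -13, 108), (0, -12, 108), (6, -12, 108), (13, -7, 104)]
256 [(-12, -13, 105), (-6, -15, 108), (0, -16, 110), (6, -13, 107), (13, -7, 102)]
257 [(-12, -15, 105), (-6, -18, 109), (0, -17, 109), (6, -18, 110), (13, -13, 106)]
258 [(-12, -20, 107), (-6, -18, 107), (0, -20, 109), (7, -19, 109), (13, -14, 105)]
259 [(-12, -18, 104), (-6, -21, 107), (1, -22, 109), (7, -21, 109), (13, -15, 103)]
260 [(-12, -22, 106), (-5, -22, 106), (1, -20, 104), (7, -21, 106), (13, -19, 105)]
261 [(-12, -21, 103), (-5, -22, 104), (1, -23, 105), (7, -24, 108), (13, -21, 105)]
```

View pics/s6.png

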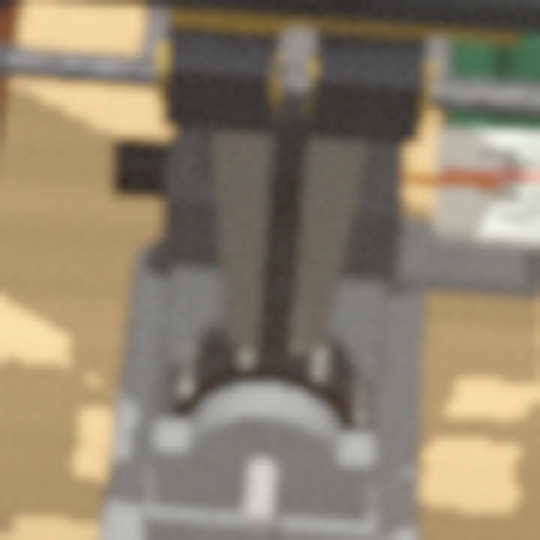

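>>> jog_arm(
  increments="0 0.1 0 0 0 0;0 0.1 0 0 0 0;0 0 0 0 0 0",
)

```text
time_s: 8.8
tcp_pos: [0.544, -0.1068, 0.0934]
orientation: [[0.992, -0.002, 0.125], [-0.125, 0.0, 0.992], [-0.002, -1.0, -0.0]]
contact_force: [-0.4, -0.2, 0.5]
grip_width: 0.0004
```

>>> jog_arm(
  increments="0 0.03 0 0 0 0;0 0 0 0 0 0",
)

```text
time_s: 9.0
tcp_pos: [0.5442, -0.1068, 0.093]
orientation: [[0.992, -0.001, 0.125], [-0.125, 0.0, 0.992], [-0.001, -1.0, 0.0]]
contact_force: [-0.5, -0.6, 0.7]
grip_width: 0.0005
```

>>> jog_arm(
  increments="0 0.03 0 0 0 0;0 0 0 0 0 0",
)

```text
time_s: 9.2
tcp_pos: [0.5444, -0.1068, 0.0926]
orientation: [[0.992, -0.001, 0.125], [-0.125, 0.0, 0.992], [-0.001, -1.0, 0.0]]
contact_force: [-1.0, 0.3, 3.2]
grip_width: 0.0002
```

>>> jog_arm(
  increments="0 0.03 0 0 0 0;0 0 0 0 0 0",
)

```text
time_s: 9.4
tcp_pos: [0.5451, -0.1069, 0.0925]
orientation: [[0.992, 0.001, 0.125], [-0.125, 0.0, 0.992], [0.001, -1.0, 0.0]]
contact_force: [-0.4, -0.4, 7.7]
grip_width: 0.0004
```

>>> jog_arm(
  increments="-0.1 0 0 0 0 0;-0.1 0 0 0 0 0;-0.1 0 0 0 0 0;-0.1 0 0 0 0 0;0 0 0 0 0 0",
)

```text
time_s: 9.9
tcp_pos: [0.5353, -0.1057, 0.0925]
orientation: [[0.992, 0.002, 0.125], [-0.125, 0.0, 0.992], [0.002, -1.0, 0.0]]
contact_force: [0.9, 0.1, 6.5]
grip_width: 0.0005
```

```bash
python3 -c "
from h import *
st()
p,d=grab_frame('wrist');a=cv2.resize(p[40:300,200:460,::-1],None,fx=2.3,fy=2.3,interpolation=2)
cv2.imwrite('pics/w7.png',a)
"
```

```text
t 9.9 tcp [ 0.5353 -0.1057  0.0925] grinder mm [-9.0218  0.6489 92.4745] shares to tgt [ 0.3622 -0.8204 -0.0253] rot [-0.0023 -0.0122  0.016 ] F [0.9257 0.0983 6.5264] M [-0.0626 -0.0386  0.0516] q [-0.3745  0.4806  0.6468  1.9769 -0.3958  0.809   0.3708] 0.0005172113530666394
```

View pics/w7.png

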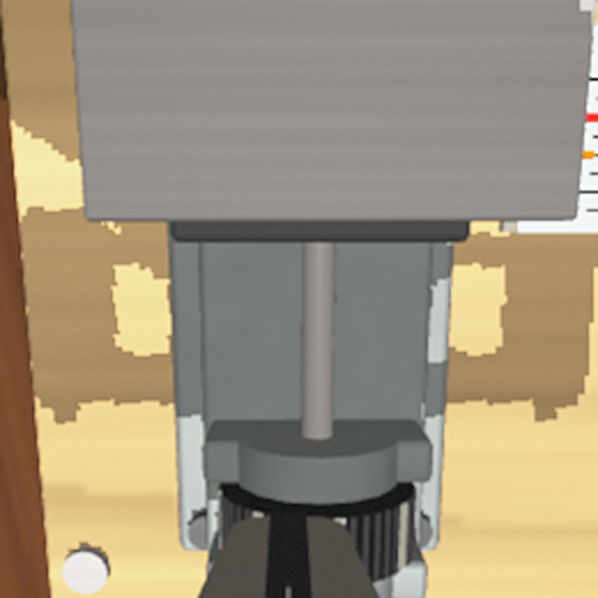

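```bash
cat >> h.py <<'E'
def gap(save=None):
    o=get_obs();p,d=grab_frame("wrist")
    c=calibration("wrist");T=c["tool_from_camera"];R=np.array(o["orientation"]);t=np.array(o["tcp_pos"])
    hsv=cv2.cvtColor(p,cv2.COLOR_RGB2HSV);h=hsv[...,0];s=(hsv[...,1]>120)&(hsv[...,2]>110)
    G=wcloud(d,o);roi=(G[...,0]>38)&(G[...,0]<90)&(G[...,1]>55)&(G[...,1]<135)&(abs(G[...,2]-93)<8)
    out={}
    for nm,m,z in(("red",(h<4)|(h>174),.092),("or",(h>=7)&(h<=18),.095)):
        v,u=np.nonzero(roi&s&m);L=[]
        for i,j in zip(u,v):
            q=R@(T[:3,:3]@np.array([(i-c["cx"])/c["fx"],(j-c["cy"])/c["fy"],1]));oo=R@T[:3,3]+t
            X=oo+q*(z-oo[2])/q[2];L.append([(X-O)@ex*1e3,(X-O)@ey*1e3])
        L=np.array(L);out[nm]=(len(L),L.mean(0) if len(L) else None)
    print(out)
    if out["red"][0] and out["or"][0]:print("remaining mm",out["red"][1][1]-out["or"][1][1])
    if save:cv2.imwrite(save,cv2.resize(p[40:300,200:460,::-1],None,fx=2.3,fy=2.3,interpolation=2))
E
python3 -c "
from h import *
gap()"
```

```text
{'red': (132, array([68.2862, 97.7407])), 'or': (9, array([58.3199, 89.2252]))}
remaining mm 8.515451114467353
```

>>> jog_arm(
  increments="0 -0.2 0 0 0 0;1 0 0 0 0 0;0 0.1 0 0 0 0;0 0.1 0 0 0 0;0 0 0 0 0 0",
)

```text
time_s: 10.5
tcp_pos: [0.5584, -0.1087, 0.0912]
orientation: [[0.992, -0.002, 0.125], [-0.125, 0.0, 0.992], [-0.002, -1.0, -0.0]]
contact_force: [1.0, -0.1, 0.4]
grip_width: 0.0005
```

```bash
python3 -c "
from h import *
st();gap('pics/w8.png')"
```

```text
t 10.5 tcp [ 0.5584 -0.1087  0.0912] grinder mm [14.2782  0.5768 91.2273] shares to tgt [-0.5725 -0.87   -0.0239] rot [ 0.0001 -0.0148 -0.0158] F [ 0.972  -0.1267  0.3959] M [-0.065  -0.0209  0.001 ] q [-0.3564  0.5201  0.6378  1.9187 -0.4098  0.8365  0.3734] 0.00047620742230030424
{'red': (159, array([63.958 , 97.7896])), 'or': (77, array([54.576, 89.512]))}
remaining mm 8.277592363746308
```

View pics/w8.png

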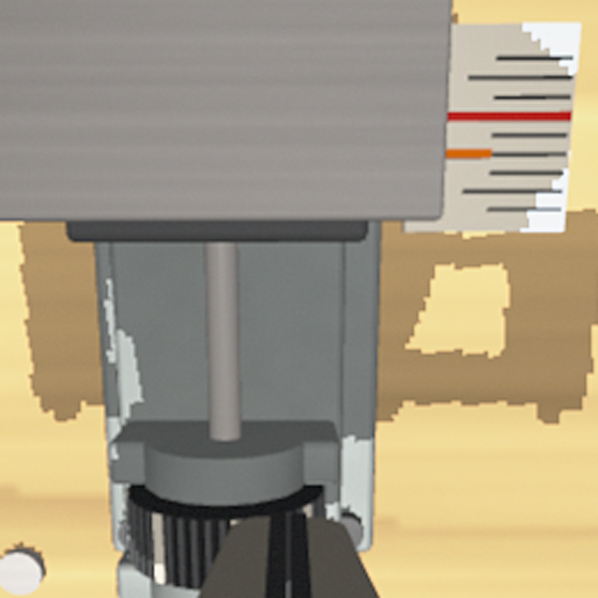

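>>> jog_arm(
  increments="-0.22 0 0 0 0 0;-0.22 0 0 0 0 0;-0.22 0 0 0 0 0;-0.22 0 0 0 0 0;-0.22 0 0 0 0 0",
)

```text
time_s: 11.05
tcp_pos: [0.5318, -0.1054, 0.0923]
orientation: [[0.992, 0.001, 0.125], [-0.125, 0.0, 0.992], [0.001, -1.0, 0.0]]
contact_force: [0.9, -0.1, 1.7]
grip_width: 0.0005
```

```bash
python3 -c "
from h import *
st();gap()"
```

```text
t 11.05 tcp [ 0.5318 -0.1054  0.0923] grinder mm [-12.5388   0.6013  92.335 ] shares to tgt [ 0.5022 -0.8262 -0.0231] rot [-0.0034 -0.0136  0.008 ] F [ 0.9022 -0.1051  1.6744] M [-0.085  -0.1416  0.0103] q [-0.377   0.476   0.6485  1.9847 -0.3942  0.8061  0.3706] 0.0005095326624386256
{'red': (135, array([68.3723, 97.7235])), 'or': (5, array([65.7099, 92.9237]))}
remaining mm 4.79983479773135
```

>>> jog_arm(
  increments="0 -0.2 0 0 0 0;1 0 0 0 0 0;0.1 0.1 0 0 0 0;0 0.1 0 0 0 0;0 0 0 0 0 0",
)

```text
time_s: 11.6
tcp_pos: [0.5586, -0.1087, 0.0912]
orientation: [[0.992, -0.001, 0.125], [-0.125, 0.0, 0.992], [-0.001, -1.0, -0.0]]
contact_force: [0.9, 0.5, 1.3]
grip_width: 0.0006
```

```bash
python3 -c "
from h import *
st();gap('pics/w9.png')"
```

```text
t 11.6 tcp [ 0.5586 -0.1087  0.0912] grinder mm [14.3927  0.5888 91.2041] shares to tgt [-0.577  -0.871  -0.0245] rot [ 0.0009 -0.0144 -0.015 ] F [0.9228 0.5355 1.3014] M [-0.0774 -0.1136  0.0293] q [-0.3567  0.5204  0.6382  1.9185 -0.4101  0.8365  0.3737] 0.0006358757249110116
{'red': (161, array([63.8887, 97.7971])), 'or': (78, array([54.6319, 90.9468]))}
remaining mm 6.850378448341814
```

View pics/w9.png

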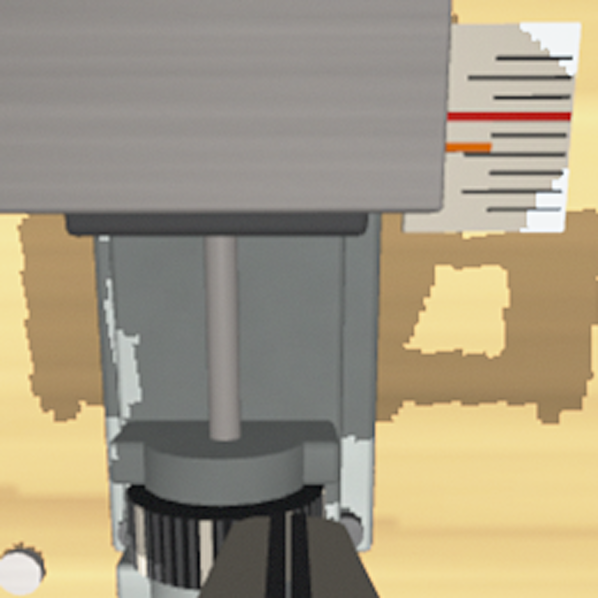

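>>> jog_arm(
  increments="-0.22 0 0 0 0 0;-0.22 0 0 0 0 0;-0.22 0 0 0 0 0;-0.22 0 0 0 0 0;-0.22 0 0 0 0 0",
)

```text
time_s: 12.15
tcp_pos: [0.5317, -0.1053, 0.0923]
orientation: [[0.992, 0.001, 0.125], [-0.125, 0.0, 0.992], [0.001, -1.0, 0.0]]
contact_force: [0.5, -0.9, 1.9]
grip_width: 0.0008
```

>>> jog_arm(
  increments="0 -0.2 0 0 0 0;1 0 0 0 0 0;0.1 0.1 0 0 0 0;0 0.1 0 0 0 0;0 0 0 0 0 0",
)

```text
time_s: 12.65
tcp_pos: [0.5585, -0.1087, 0.0912]
orientation: [[0.992, -0.002, 0.125], [-0.125, 0.0, 0.992], [-0.002, -1.0, -0.0]]
contact_force: [1.2, 0.2, 0.3]
grip_width: 0.0002
```

>>> jog_arm(
  increments="-0.22 0 0 0 0 0;-0.22 0 0 0 0 0;-0.22 0 0 0 0 0;-0.22 0 0 0 0 0;-0.22 0 0 0 0 0",
)

```text
time_s: 13.15
tcp_pos: [0.5316, -0.1053, 0.0923]
orientation: [[0.992, 0.001, 0.125], [-0.125, 0.0, 0.992], [0.001, -1.0, 0.0]]
contact_force: [1.7, -0.5, 0.9]
grip_width: -0.0
```

>>> jog_arm(
  increments="0 -0.2 0 0 0 0;1 0 0 0 0 0;0.1 0.1 0 0 0 0;0 0.1 0 0 0 0;0 0 0 0 0 0",
)

```text
time_s: 13.65
tcp_pos: [0.5584, -0.1087, 0.0912]
orientation: [[0.992, -0.002, 0.125], [-0.125, 0.0, 0.992], [-0.002, -1.0, -0.0]]
contact_force: [0.2, 1.0, 0.6]
grip_width: 0.0003
```

```bash
python3 -c "
from h import *
st();gap('pics/w10.png')"
```

```text
t 13.65 tcp [ 0.5584 -0.1087  0.0912] grinder mm [14.2502  0.5958 91.2299] shares to tgt [-0.5714 -0.8699 -0.0247] rot [ 0.     -0.0148 -0.0163] F [0.2085 1.0295 0.5753] M [-0.0505 -0.0834  0.0016] q [-0.3575  0.5204  0.6392  1.9188 -0.4108  0.8368  0.3743] 0.0003251158279200414
{'red': (158, array([63.9236, 97.8058])), 'or': (62, array([54.6373, 93.6166]))}
remaining mm 4.18928076334052
```

>>> jog_arm(
  increments="-0.22 0 0 0 0 0;-0.22 0 0 0 0 0;-0.22 0 0 0 0 0;-0.22 0 0 0 0 0;-0.22 0 0 0 0 0",
)

```text
time_s: 14.2
tcp_pos: [0.5318, -0.1054, 0.0923]
orientation: [[0.992, 0.001, 0.125], [-0.125, 0.0, 0.992], [0.001, -1.0, 0.0]]
contact_force: [0.3, -0.7, 1.6]
grip_width: 0.0005
```

>>> jog_arm(
  increments="0 -0.2 0 0 0 0;1 0 0 0 0 0;0.1 0.1 0 0 0 0;0 0.1 0 0 0 0;0 0 0 0 0 0",
)

```text
time_s: 14.7
tcp_pos: [0.5584, -0.1087, 0.0912]
orientation: [[0.992, -0.002, 0.125], [-0.125, 0.0, 0.992], [-0.002, -1.0, -0.0]]
contact_force: [0.9, -0.2, 0.9]
grip_width: 0.0003
```

>>> jog_arm(
  increments="-0.22 0 0 0 0 0;-0.22 0 0 0 0 0;-0.22 0 0 0 0 0;-0.22 0 0 0 0 0;-0.22 0 0 0 0 0",
)

```text
time_s: 15.2
tcp_pos: [0.5316, -0.1053, 0.0923]
orientation: [[0.992, 0.001, 0.125], [-0.125, 0.0, 0.992], [0.0, -1.0, 0.0]]
contact_force: [0.6, 0.2, 2.4]
grip_width: 0.0006
```

>>> jog_arm(
  increments="0 -0.2 0 0 0 0;1 0 0 0 0 0;0.1 0.1 0 0 0 0;0 0.1 0 0 0 0;0 0 0 0 0 0",
)

```text
time_s: 15.7
tcp_pos: [0.5584, -0.1087, 0.0912]
orientation: [[0.992, -0.002, 0.125], [-0.125, 0.0, 0.992], [-0.002, -1.0, -0.0]]
contact_force: [2.0, 0.1, 0.7]
grip_width: 0.0005
```

```bash
python3 -c "
from h import *
st();gap('pics/w11.png')"
```

```text
t 15.7 tcp [ 0.5584 -0.1087  0.0912] grinder mm [14.2546  0.6038 91.2208] shares to tgt [-0.5716 -0.8702 -0.025 ] rot [ 0.     -0.0147 -0.0163] F [2.0345 0.0633 0.7056] M [-0.0493 -0.088   0.0277] q [-0.3581  0.5207  0.6401  1.9188 -0.4114  0.8369  0.3749] 0.0005358829985157344
{'red': (118, array([66.7704, 97.8896])), 'or': (78, array([54.787 , 96.7154]))}
remaining mm 1.1742232790126366
```

View pics/w11.png

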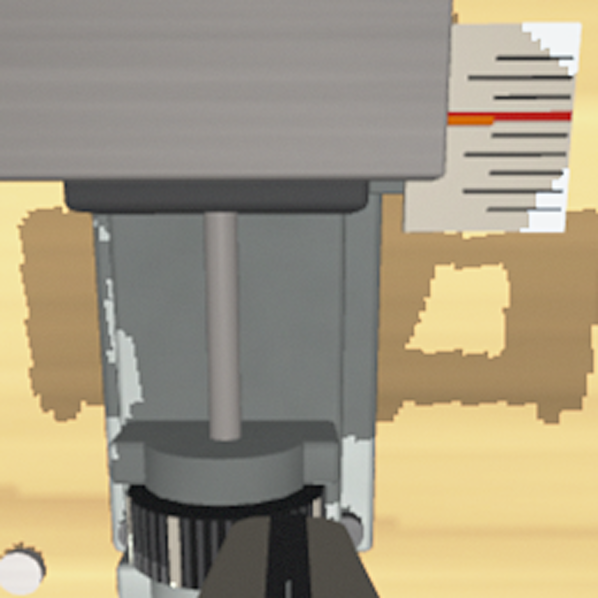

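>>> jog_arm(
  increments="-0.17 0 0 0 0 0;-0.17 0 0 0 0 0;-0.17 0 0 0 0 0;-0.17 0 0 0 0 0;0 0 0 0 0 0",
)

```text
time_s: 16.25
tcp_pos: [0.5418, -0.1066, 0.0925]
orientation: [[0.992, -0.0, 0.125], [-0.125, 0.001, 0.992], [-0.0, -1.0, 0.001]]
contact_force: [0.1, -0.4, 7.5]
grip_width: 0.0001
```

>>> jog_arm(
  increments="0 -0.3 0 0 0 0;0 -0.5 0 0 0 0;0.68 0 0 0 0 0;0 0 0 0 0 0;0 0 0 0 0 0",
)

```text
time_s: 16.75
tcp_pos: [0.5584, -0.1086, 0.1116]
orientation: [[0.992, -0.002, 0.125], [-0.125, 0.0, 0.992], [-0.002, -1.0, -0.0]]
contact_force: [-0.0, 0.8, 0.0]
grip_width: 0.0009
```

```bash
python3 -c "
from h import *
st();gap('pics/w12.png')"
```

```text
t 16.75 tcp [ 0.5584 -0.1086  0.1116] grinder mm [ 14.232    0.6427 111.5743] shares to tgt [-0.5694 -0.0559 -0.0263] rot [ 0.0009 -0.0109 -0.0193] F [-0.025   0.8479  0.0086] M [-0.0402  0.0774 -0.0007] q [-0.3747  0.492   0.6595  1.9068 -0.3866  0.8741  0.3558] 0.0008600481263179006
{'red': (87, array([69.3426, 97.9565])), 'or': (80, array([54.1594, 97.3382]))}
remaining mm 0.6182406535175176
```

View pics/w12.png

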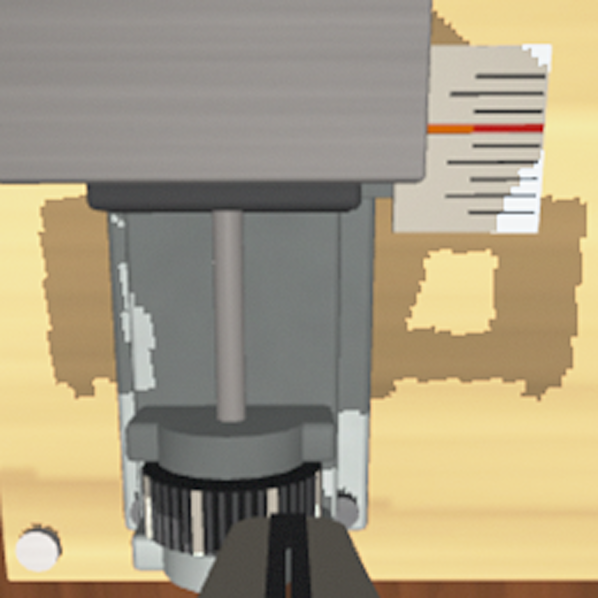

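>>> jog_arm(
  increments="0 -1 0 0 0 0;0 -1 0 0 0 0;0 -1 0 0 0 0;0 -1 0 0 0 0;0 -1 0 0 0 0",
)

```text
time_s: 17.3
tcp_pos: [0.558, -0.1087, 0.2372]
orientation: [[0.992, -0.002, 0.125], [-0.125, 0.001, 0.992], [-0.002, -1.0, 0.0]]
contact_force: [-0.5, -0.0, 0.4]
grip_width: 0.0002
```

>>> jog_arm(
  increments="0 -1 0 0 0 0;0 -1 0 0 0 0;0 -1 0 0 0 0;0 0 0 0 0 0;0 0 0 0 0 0",
)

```text
time_s: 17.8
tcp_pos: [0.5586, -0.1086, 0.3112]
orientation: [[0.992, -0.001, 0.125], [-0.125, 0.001, 0.992], [-0.001, -1.0, 0.001]]
contact_force: [-0.6, 0.1, -0.9]
grip_width: 0.0003
```

```bash
python3 -c "
from h import *
st();gap('pics/w13.png')
p,d=grab_frame('scene');cv2.imwrite('pics/c13.png',p[:,:,::-1])
a=np.load('scene0.npz')['p'];D=np.abs(p.astype(int)-a).max(2)
print('change in chisel/tools region',(D[170:320,130:290]>40).sum())
z=p[235:335,260:380,::-1];cv2.imwrite('pics/c13z.png',cv2.resize(z,None,fx=5,fy=5,interpolation=2))
"
```

```text
t 17.8 tcp [ 0.5586 -0.1086  0.3112] grinder mm [ 14.404    0.6899 311.1807] shares to tgt [-0.5643  7.9281 -0.0334] rot [-0.0064 -0.0127 -0.0149] F [-0.5596  0.1201 -0.9388] M [-0.0667  0.1001  0.0025] q [-0.4867  0.2666  0.7682  1.6992 -0.1942  1.2557  0.1995] 0.0002990577464296613
{'red': (15, array([68.9084, 98.3039])), 'or': (27, array([51.9011, 97.5739]))}
remaining mm 0.7300096155779414
change in chisel/tools region 73
```

View pics/c13z.png

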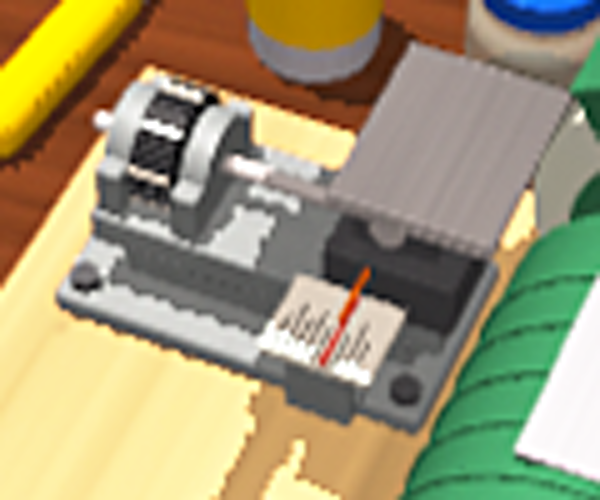

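View pics/c13.png

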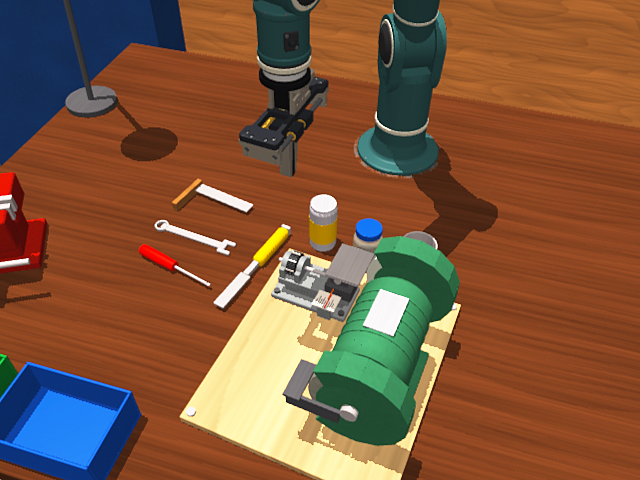

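```bash
python3 -c "
from station import *
job_done()"
```

```text
the job is handed in; nothing more can be done
```

I rolled the wheel with the closed fingertips laid on top, in one short trial stroke, five full strokes and one short final stroke. The steady press was about 7–8 N. The rest moved in about 8 mm. I then lifted the hand to about 0.2 m above the wheel and handed the job in; no verdict was reported.

**Gauge:** in the last scene and wrist pictures the orange pointer lies over the red mark. My wrist measurement still reads 0.6–0.7 mm short. About 0.4 mm of that looks like a bias from the pointer height I assumed, since the same measure read 8.3 mm earlier where counting scale lines gave 7.9 mm. I estimate 0.2–0.7 mm short of the mark, a gap of roughly 2.2–2.7 mm and inside the 0.75–3.25 mm allowed.

**Bystanders:** the tools and pots look unmoved in the last scene picture. Only 73 pixels changed in the tool area, and I made no separate distance check for each item.

**Readings that disagreed:**
- **Fingertip height:** the fingers ended about 20 mm above the reported TCP. First contact came at a TCP height of 93 mm on a wheel top at 113 mm, so I found contact by force and camera instead.
- **First feed estimate:** the blurry external views put the rest about 9 mm from the mark, but the wrist view showed about 8 mm, which I used.

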